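# Lay the ring carrier down against the tray stop

## Robot

A 6-joint arm with a two-finger parallel gripper is mounted at the origin on the work surface. World frame = base frame: x ahead of the robot, y to its left, z up, the work surface at z = 0. Lengths are in m, angles in rad, forces in N, time in s.
With the tool pointing down it reaches from about 0.25 to 0.775 m from the base axis. Payload 8.9 kg.
Tool frame: the origin (TCP) lies midway between the tips of the shut fingers; the grasp point (between the pads) lies 19 mm behind it (env.grip_depth is the distance from the TCP to the grasp point, in m); z points along the fingers, y is the line along which they close (so a half turn about z gives the same grasp; the last joint's range is limited). The gripper opens to 85 mm and grips with 20 to 120 N. Pads are 22 mm wide; open, the fingers measure 114 mm over their backs; the gripper's body (76 mm by 85 mm) begins 54 mm behind the grasp point. The pads swing forward as they close: fully open they stand 13 mm farther back than shut.
Start: joints at [-1.28, 0.291, -0.153, 1.127, 0, 1.431], TCP at [0.219, -0.477, 0.231] pointing down, gripper open.
Joint ranges: [-2.52, 2.52], [-0.91, 1.74], [-1.3, 1.37], [-1.96, 2.02], [-1.52, 1.47], [-3.14, 3.14]. Speed limits (rad/s): [2.22, 2.22, 2.79, 3.14, 3.14, 3.14].

## Interface

Orientations are given as a rotation vector (axis times angle).
In Python, from plant import env, ik, monitor, optics gives the robot as it stands. Calls block until the motion is done:
- env.move_to(position, orientation): joint-space move of the TCP to a pose.
- env.move_straight(position, rot=None, speed=0.15, force_limit=None): straight line of the TCP; rot=None keeps the orientation; speed is the mean speed in m/s. With force_limit (N) it stops when the force on the tool has changed by that much, and returns True; else False.
- env.goto_joints(angles): joint-space move.
- env.grip(opening, newtons=None): finger opening in m; newtons is the grip in N (None keeps the last); returns when the fingers have stopped.
- env.sleep(seconds).
- ik(position, orientation): joint angles nearest the present ones, or None.
- monitor.sense(): the state.
- optics.read_camera(name): name is "side" or "top" or "wrist"; returns a dict with "pixels" (420x560x3 uint8, blue, green, red), "range_z" (420x560 float32, m along the optical axis (not along the pixel's ray), 0 where there is no reading), "K" (3x3 intrinsics, pixels), "pose" (4x4, takes a point from camera to world coordinates). Camera axes: x right, y up, looking along -z (the intrinsics and any distortion apply to the point x, -y, -z); pixel columns grow to the right and rows downward; lengths in m; the calibration is good to about 2 mm. The wrist camera is an equidistant fisheye: a pixel r from the principal point sees the ray r / f radians off the axis. A picture is of the moment at which its call begins.
A pose or a line that the arm cannot do raises env.PlanningError and nothing moves.
- env.sign_off(): hands the job in; it is judged then, once.
The state is a dict: "t": time; "joint_positions": joint angles; "qvel": joint speeds; "tau": joint torques, N m; "position": TCP position; "eef_rot": TCP orientation; "force": force on the tool from outside, world axes, zero at the start; "wrist_torque": the same for the moment, N m; "opening": finger opening in m; "finger_force": force on a finger pad.
Only numpy, scipy, OpenCV 4.12 (cv2) and the standard library are available. Lean on these libraries where they do the work, as an engineer would, in place of code of your own. Each camera call takes 0.05 s, during which the arm holds its last target. There are 200 camera calls.

## Task

Tip the upright ring carrier over onto its side on the white tray, with its handle away from the dark stop bar and its foot ending flush against that bar. Follow it all the way down with a finger in front of its handle so that it lands gently instead of falling; do not pinch it, press hard on it or lift it off the tray, and leave the other things where they are.

Things in the scene. Friction and masses are not known exactly. Their poses are not given: they have to be found in the camera images.
- tray: Fixed white melamine tray. Origin: at bench level below the middle of the inner face of its stop; z up. The stop is a dark wood bar along x on one end of the tray: upright inner face at y = 0, 266 mm long, 28 mm high above the bench. The floor is 6 mm thick and runs 340 mm from the stop along +y and 125 mm to either side. The other three sides have lips 8 mm thick, 18 mm high above the bench.
- carrier: Upright loose ring carrier, 0.35 to 0.6 kg. Origin: centre of its underside; z: its long axis towards the handle; its +y side faces away from the stop at the start and is the side to lie on. It stands on the tray floor. Black foot block 64 x 64 x 25 mm high; above it a stack of bronze rings 48 mm across; aluminium top plate 64 x 64 mm from 128 to 140 mm up; centre of mass about 60 mm up.
- carrier_bar (a point): Centre of the carrier's handle bar, 200 mm above its underside (axes as the carrier's). The handle is a fixed upright steel hoop: two posts 56 mm apart along x and a round bar 10 mm thick along x. The window under the bar is 46 mm wide and 55 mm high. When the carrier lies on the tray the bar's centre is 38 mm above the bench.
- carrier_toe (a point): Middle of the lower foot edge on the carrier's +y side, 32 mm from the axis: the edge that it turns about when tipped (axes as the carrier's). At the start the opposite foot edge is 10 to 35 mm from the stop and nearly parallel to it. Pushed high, the carrier topples (balance point near 0.5 rad); let down from in front, its foot tends to slip back towards the stop.
- ring_a: Bystander, not to be moved: small bronze ring lying in the far corner of the tray, 54 mm across, 20 mm high
- ring_b: Bystander, not to be moved: bronze ring lying in the other far corner of the tray, 60 mm across, 25 mm high
- petri: Bystander, not to be moved: open glass petri dish, 90 mm across, 15 mm high
- lifter: Bystander, not to be moved: chunky dark steel ring lifter with a two-prong fork, about 170 x 60 mm, 22 mm high, lying flat (origin where the handle meets the fork)
- tin: Bystander, not to be moved: sample jar, 60 mm across, 75 mm high, standing
- flask: Bystander, not to be moved: amber bottle, 52 mm across, 120 mm high, standing
There are look-alikes about, which are no part of the job. There is more than one size of the carrier; the job needs the larger.

How it is judged:
By the outcome, as a careful person would: the job done as asked, in the order asked, and still so for the second after the job is handed in, with the robot touching nothing.
It also fails if it takes over 61 s, if anything falls off the work surface, if the arm or the gripper's body presses on something with over 40 N, if the wrist force passes 120 N, or if a joint passes its speed limit or range.

## Working session

There is one attempt and no reset: what is moved stays moved. The work goes in short steps, each a Python script; the robot and the scene stay as the last script left them, time stands still between calls to the robot, and variables do not carry over. Pictures are saved under pics/ and viewed, at most 10 in all, crops included, and the job is handed in when it is done.

```bash
ls; mkdir -p pics; python3 - <<'E'
from plant import env, ik, monitor, optics
import cv2, numpy as np
for n in ("top","side"):
    c=optics.read_camera(n); cv2.imwrite(f"pics/{n}0.png",c["pixels"]); np.savez(f"{n}0.npz",**{k:c[k] for k in("pixels","range_z","K","pose")})
    print(n,c["K"].round(1).tolist(),c["pose"].round(3).tolist(),[k for k in c])
print(monitor.sense())
E
```

```text
pics
top [[452.8, 0.0, 276.6], [0.0, 452.8, 216.3], [0.0, 0.0, 1.0]] [[-0.014, 0.995, -0.103, 0.412], [-1.0, -0.015, -0.01, -0.017], [-0.012, 0.102, 0.995, 1.292], [0.0, 0.0, 0.0, 1.0]] ['pixels', 'range_z', 'K', 'pose']
side [[395.4, 0.0, 281.4], [0.0, 395.4, 210.3], [0.0, 0.0, 1.0]] [[-0.995, 0.053, -0.09, 0.44], [-0.104, -0.582, 0.807, 0.901], [-0.01, 0.812, 0.584, 0.783], [0.0, 0.0, 0.0, 1.0]] ['pixels', 'range_z', 'K', 'pose']
{'t': 0.1, 'joint_positions': array([-1.28027684e+00,  2.91222776e-01, -1.54023220e-01,  1.12672473e+00,
       -2.05126854e-06,  1.43148061e+00]), 'qvel': array([ 0.00028695, -0.00070439,  0.00026208, -0.00115668,  0.00046282,
        0.00188314]), 'tau': array([ 1.17184965e-03, -5.37976813e+01,  3.31919575e+01,  9.36188648e-03,
       -1.57266140e-04,  3.35316270e-05]), 'position': array([ 0.21866124, -0.47686841,  0.23080066]), 'eef_rot': array([-3.06817313e+00, -6.69748101e-01,  1.42492511e-04]), 'force': array([-0.10510957, -0.07013006,  0.35749175]), 'wrist_torque': array([-0.01239707, -0.01729376,  0.00701594]), 'finger_force': 0.0, 'opening': 0.08548818433513176}
```

View pics/top0.png

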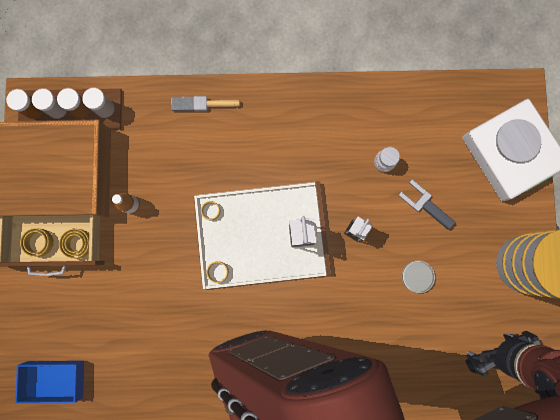

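View pics/side0.png

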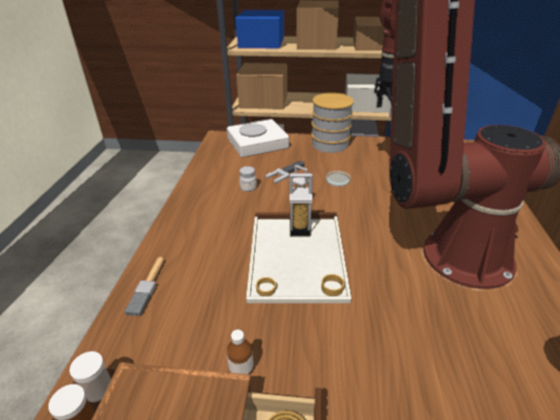

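Top view: two carriers, one on the tray at (303,233) and one on the bench at (358,229). The tray one fits: it stands on the tray by the dark stop at (322,230), and it looks larger. I'll measure heights and confirm it in a crop.

```bash
cat > h.py <<'E'
import numpy as np, cv2
def cloud(c):
    Z=c["range_z"];K=c["K"];v,u=np.mgrid[:Z.shape[0],:Z.shape[1]]
    P=np.stack([(u-K[0,2])/K[0,0]*Z,-(v-K[1,2])/K[1,1]*Z,-Z],-1)
    return P@c["pose"][:3,:3].T+c["pose"][:3,3], Z>0
def rect(pts):
    return cv2.minAreaRect((pts[:,:2]*1000).astype(np.float32))
E
python3 - <<'E'
from h import *
T=dict(np.load("top0.npz"));S=dict(np.load("side0.npz"))
cs=[]
for n,c in(("top",T),("side",S)):
    P,ok=cloud(c)
    hsv=cv2.cvtColor(c["pixels"],cv2.COLOR_BGR2HSV)
    fl=ok&(hsv[...,1]<40)&(hsv[...,2]>170)&(P[...,2]<.03)&(P[...,2]>-.01)&(abs(P[...,1]-.05)<.3)&(abs(P[...,0]-.4)<.3)
    k,l,st,_=cv2.connectedComponentsWithStats(fl.astype(np.uint8)); i=1+st[1:,4].argmax(); q=P[l==i]
    print(n,"tray",rect(q),"z",np.median(q[:,2]),cv2.boxPoints(rect(q)).round(0).tolist())
    box=ok&(abs(P[...,0]-.4)<.2)&(P[...,1]>-.25)&(P[...,1]<.06)&(P[...,2]>.05)&(P[...,2]<.3)
    k,l,st,ce=cv2.connectedComponentsWithStats(box.astype(np.uint8))
    for i in range(1,k):
        if st[i,4]>25:
            q=P[l==i]; print(" blob",ce[i].round(),st[i,4],"z",np.percentile(q[:,2],[2,50,98]).round(3),"xy",q[:,:2].mean(0).round(3))
            zs=np.percentile(q[:,2],98); 
            for lo,hi in((.085,.11),(.13,.155),(.19,.22)):
                r=q[(q[:,2]>lo)&(q[:,2]<hi)]
                if len(r)>4: print("   z",lo,hi,len(r),"min",r.min(0).round(3),"max",r.max(0).round(3),"rect",rect(r),"med",np.median(r,0).round(4))
    st=ok&(P[...,2]>.02)&(P[...,2]<.035)&(hsv[...,2]<110)&(abs(P[...,0]-.4)<.16)&(P[...,1]>-.2)&(P[...,1]<0.02)
    q=P[st]
    if len(q): print(" dark",len(q),rect(q),cv2.boxPoints(rect(q)).round(0).tolist())
a=cv2.resize(T["pixels"][170:300,270:400],(400,400),interpolation=2);b=cv2.resize(S["pixels"][150:280,240:370],(400,400),interpolation=2)
cv2.imwrite("pics/crop1.png",np.hstack([a,b]))
E
```

```text
top tray ((491.4061584472656, 45.22491455078125), (264.5182189941406, 348.1565246582031), 5.554186820983887) z 0.006422794469516324 [[343.0, 206.0], [377.0, -141.0], [640.0, -115.0], [606.0, 231.0]]
 blob [303. 231.] 652 z [0.141 0.147 0.212] xy [ 0.49  -0.071]
   z 0.13 0.155 531 min [ 0.456 -0.105  0.135] max [ 0.525 -0.039  0.153] rect ((490.8269348144531, -71.62666320800781), (64.99082946777344, 63.84077835083008), 5.232665061950684) med [ 0.491  -0.0665  0.1463]
   z 0.19 0.22 115 min [ 0.458 -0.078  0.192] max [ 0.523 -0.065  0.215] rect ((490.9493713378906, -71.7336654663086), (65.31693267822266, 9.919439315795898), 5.454492568969727) med [ 0.4918 -0.0714  0.21  ]
 blob [360. 228.] 322 z [0.093 0.101 0.149] xy [ 0.5   -0.223]
   z 0.085 0.11 256 min [ 0.469 -0.249  0.093] max [ 0.53  -0.194  0.106] rect ((500.04205322265625, -224.93751525878906), (46.40092086791992, 46.47560501098633), 56.9383659362793) med [ 0.5003 -0.222   0.1007]
   z 0.13 0.155 53 min [ 0.482 -0.237  0.132] max [ 0.52  -0.21   0.152] rect ((500.3143005371094, -224.57798767089844), (6.9522385597229, 46.0261
[... 741 characters left out ...]
48449707) med [ 0.4947 -0.0597  0.0991]
   z 0.13 0.155 351 min [ 0.459 -0.236  0.13 ] max [ 0.522 -0.034  0.155] rect ((495.71124267578125, -136.49755859375), (61.42481994628906, 201.81651306152344), 3.678406000137329) med [ 0.4919 -0.0631  0.1444]
   z 0.19 0.22 112 min [ 0.459 -0.075  0.19 ] max [ 0.522 -0.06   0.212] rect ((490.78680419921875, -67.98734283447266), (62.82904052734375, 11.515700340270996), 4.854702949523926) med [ 0.4908 -0.068   0.2063]
 blob [392. 178.] 130 z [0.24  0.277 0.298] xy [0.262 0.041]
 dark 240 ((461.9927673339844, -91.76039123535156), (177.24017333984375, 103.1285629272461), 12.05953598022461) [[365.0, -60.0], [386.0, -161.0], [559.0, -124.0], [538.0, -23.0]]
```

View pics/crop1.png

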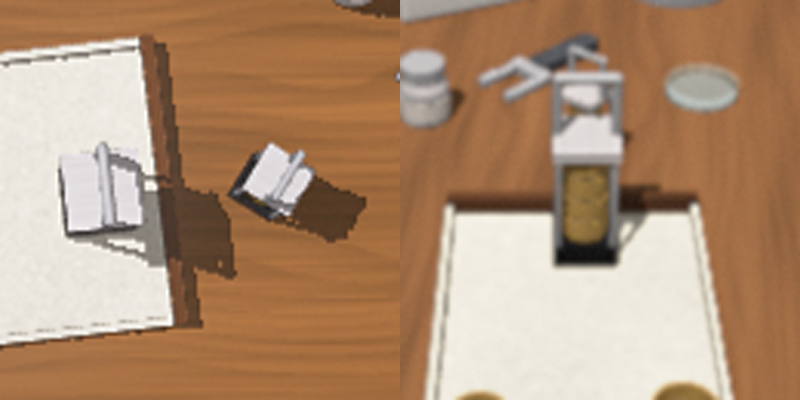

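The crops confirm it. The tray carrier has a 65 mm plate at z 0.147 and its bar at 0.206, so it is the larger one. The bench one at (358,229) has a 46 mm plate, so it is the look-alike. The carrier axis is (0.491,-0.072) at yaw 5.4°, with its foot about 26 mm from the stop, which fits the 10–35 mm given.

The plan has three steps:
- Straddle the bar loosely with the fingers, without pinching.
- Rotate the tool along the arc, with the front finger supporting the bar.
- Push the lying carrier home with a vertical tool.

```bash
cat >> h.py <<'E'
from scipy.spatial.transform import Rotation as R
a=np.radians(5.45); xh=np.array([np.cos(a),np.sin(a),0]); yh=np.array([-np.sin(a),np.cos(a),0]); zh=np.array([0,0,1.])
AX=np.array([.4909,-.0717,.006]); TOE=AX+.032*yh; O=np.array([.5085,-.128,0]); E=.015; PHI=.9
def rot(phi,sgn=1,cross=False):   # tool tilted by phi, closing in the tipping plane (or along tray x)
    z=-np.sin(phi)*yh-np.cos(phi)*zh
    y=sgn*(xh if cross else np.cos(phi)*yh-np.sin(phi)*zh)
    return R.from_matrix(np.stack([np.cross(y,z),y,z],1)).as_rotvec(),z
def arc(th,sgn=1,phimax=PHI,toe=TOE):
    bar=toe+(-.032*np.cos(th)+.2*np.sin(th))*yh+(.2*np.cos(th)+.032*np.sin(th))*zh
    r,z=rot(min(th,phimax),sgn); return bar+E*z,r
E
python3 - <<'E'
from h import *
from plant import env, ik, monitor, optics
for s in(1,-1):
    for th in np.linspace(0,np.pi/2,6):
        q=ik(*arc(th,s)); print(s,round(th,2),None if q is None else np.round(q,2))
    for y in(.34,.23):
        q=ik(O+y*yh+.02*zh,rot(0,s,True)[0]); print(" push",None if q is None else np.round(q,2))
E
```

```text
1 0.0 [-0.29  0.26 -0.3   1.01 -0.   -0.39]
1 0.31 [ 0.03  0.25 -0.36  0.94 -0.31 -0.07]
1 0.63 [ 0.32  0.41 -0.32  1.01 -0.61  0.28]
1 0.94 [ 0.52  0.67 -0.17  1.2  -0.79  0.63]
1 1.26 [ 0.58  0.78 -0.13  1.2  -0.77  0.7 ]
1 1.57 [ 0.61  0.89 -0.1   1.14 -0.75  0.74]
 push [ 0.28  0.5  -0.46  0.61  0.    1.75]
 push [ 0.06  0.47 -0.52  0.58  0.    1.53]
-1 0.0 [-0.29  0.26 -0.3   1.01 -0.    2.75]
-1 0.31 [ 0.03  0.25 -0.36  0.94 -0.31  3.07]
-1 0.63 [ 0.32  0.41 -0.32  1.01 -0.61 -2.86]
-1 0.94 [ 0.52  0.67 -0.17  1.2  -0.79 -2.51]
-1 1.26 [ 0.58  0.78 -0.13  1.2  -0.77 -2.44]
-1 1.57 [ 0.61  0.89 -0.1   1.14 -0.75 -2.4 ]
 push [ 0.28  0.5  -0.46  0.61  0.   -1.39]
 push [ 0.06  0.47 -0.52  0.58  0.   -1.61]
```

```bash
python3 - <<'E'
from h import *
from plant import env, ik, monitor, optics
p,r=arc(0)
env.move_to(p+.10*zh,r)
env.grip(.040,20)
hit=env.move_straight(p,speed=.08,force_limit=4)
s=monitor.sense(); print(hit,s["t"],s["position"]-p,s["force"],s["opening"])
c=optics.read_camera("side"); w=optics.read_camera("wrist")
P,ok=cloud(c)
cv2.imwrite("pics/in1.png",np.hstack([cv2.resize(c["pixels"][120:260,220:360],(400,400)),cv2.resize(w["pixels"],(400,300))[:, :] if 0 else cv2.copyMakeBorder(cv2.resize(w["pixels"],(400,300)),50,50,0,0,0)]))
E
```

```text
False 3.8 [ 3.33575101e-04 -9.55681213e-05  4.49826408e-04] [ 0.50383704 -0.33973468  0.62882429] 0.0398812043742709
```

View pics/in1.png

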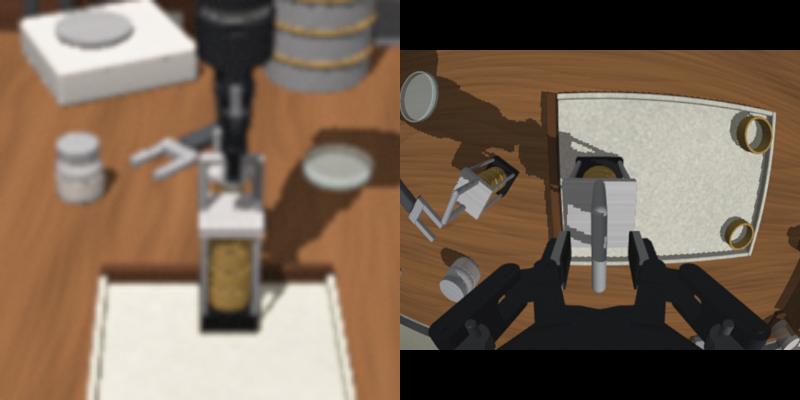

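The bar (wrist view, x≈600) is centred between the fingers (≈568 and 633), and the finger is centred in the hoop window. Next I narrow the gap without pinching and tip to just past balance.

```bash
python3 - <<'E'
from h import *
from plant import env, ik, monitor, optics
env.grip(.024,20)
def f():
    s=monitor.sense(); return round(s["t"],2),s["force"].round(1),round(s["finger_force"],1),round(s["opening"],4)
print(f())
for th in np.r_[np.arange(.1,.75,.1),.8]:
    p,r=arc(th); hit=env.move_straight(p,r,speed=.05,force_limit=12); print(round(th,2),hit,*f())
    if hit: break
c=optics.read_camera("side"); w=optics.read_camera("wrist")
cv2.imwrite("pics/in2.png",np.hstack([cv2.resize(c["pixels"][120:300,210:390],(400,400)),cv2.copyMakeBorder(cv2.resize(w["pixels"],(400,300)),50,50,0,0,0)]))
E
```

```text
(4.2, array([-0.3,  0.8, -0.1]), 0.0, 0.0243)
0.1 False 4.72 [ 0.4 -1.  -1. ] 0.3 0.0235
0.2 False 5.25 [ 0.1 -0.3  0.2] 0.2 0.0237
0.3 False 5.78 [ 0.3 -0.7  0.7] 0.2 0.0238
0.4 False 6.3 [ 0.7 -0.3 -0.5] 0.1 0.0238
0.5 False 6.83 [-0.3 -0.5 -0.4] 0.0 0.0243
0.6 False 7.35 [-0.3 -0.3 -1.2] 0.1 0.0238
0.7 False 7.88 [ 0.3 -0.  -1.2] 0.2 0.0237
0.8 False 8.4 [-0.   0.1 -1. ] 0.3 0.0243
```

View pics/in2.png

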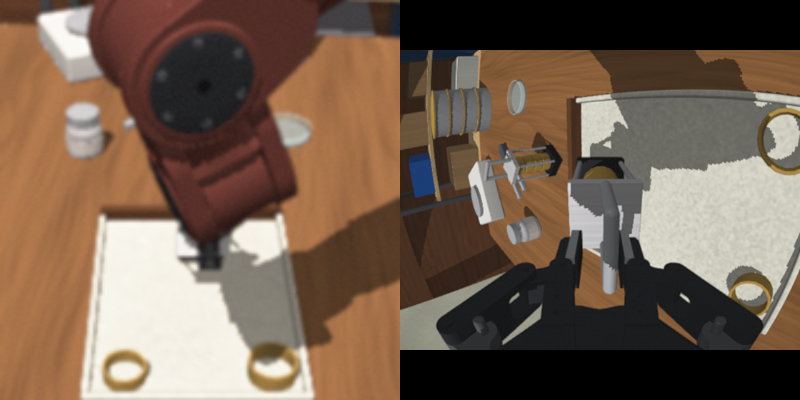

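The carrier (side view, about (200,245)) is following the tool, and in the wrist view the bar (x≈608) leans on the front finger (≈625) with only about 1 N. I continue down, slower towards the end.

```bash
python3 - <<'E'
from h import *
from plant import env, ik, monitor, optics
def f():
    s=monitor.sense(); return round(s["t"],2),s["force"].round(1),round(s["finger_force"],1)
for th in np.arange(.9,1.35,.1):
    p,r=arc(th); hit=env.move_straight(p,r,speed=.04,force_limit=12); print(round(th,2),hit,*f())
    if hit: break
w=optics.read_camera("wrist");c=optics.read_camera("top")
cv2.imwrite("pics/in3.png",np.hstack([cv2.resize(c["pixels"][160:310,185:335],(400,400)),cv2.copyMakeBorder(cv2.resize(w["pixels"],(400,300)),50,50,0,0,0)]))
E
```

```text
0.9 False 9.12 [ 0.   0.5 -0.8] 0.4
1.0 False 9.78 [ 0.6  0.5 -1.3] 0.4
1.1 False 10.43 [-0.5  0.1 -0.8] 0.5
1.2 False 11.09 [-0.7 -0.2 -1. ] 0.5
1.3 False 11.75 [-0.9  0.8 -1.9] 0.5
```

View pics/in3.png

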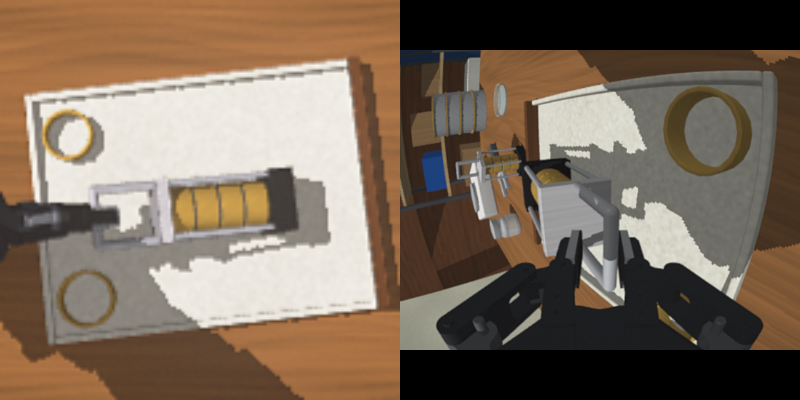

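Top view: the foot (≈(285,200) in the crop) hasn't slipped, the carrier is straight and nearly down, and the bar rests on the front finger. I lower the last bit, retract and measure.

```bash
python3 - <<'E'
from h import *
from plant import env, ik, monitor, optics
def f():
    s=monitor.sense(); return round(s["t"],2),s["force"].round(1),round(s["finger_force"],1)
for th in (1.4,1.48,1.54,1.575):
    p,r=arc(th); hit=env.move_straight(p,r,speed=.025,force_limit=8); print(round(th,2),hit,*f())
    if hit: break
env.sleep(.3); print(f())
_,z=rot(PHI)
if not hit:
    print(env.move_straight(p-.09*z,speed=.08,force_limit=8),f())
    c=optics.read_camera("top"); P,ok=cloud(c)
    D=P-O; Y=D@yh; X=D@xh; Z=P[...,2]
    hsv=cv2.cvtColor(c["pixels"],cv2.COLOR_BGR2HSV)
    m=ok&(abs(X)<.06)&(Y>-.02)&(Y<.32)&(Z>.03)&(Z<.09)
    for lo in np.arange(0,.32,.02):
        k=m&(Y>=lo)&(Y<lo+.02)
        if k.sum()>3: print(round(lo,2),k.sum(),"X",X[k].min().round(3),X[k].max().round(3),"Z",np.percentile(Z[k],[5,50,95]).round(3))
    cv2.imwrite("pics/in4.png",cv2.resize(c["pixels"][160:310,165:335],(680,600)))
E
```

```text
1.4 False 12.81 [ 0.3 -0.3 -1.4] 0.6
1.48 False 13.61 [-0.8  0.9 -1. ] 0.6
1.54 False 14.24 [ 0.3  0.3 -0.3] 0.0
1.57 False 14.68 [-0.  -0.3 -1. ] 0.0
(14.97, array([0.5, 0.3, 0.2]), 0.0)
False (16.25, array([ 0.5,  0.5, -0.5]), 0.0)
0.08 91 X -0.044 0.02 Z [0.066 0.07  0.074]
0.1 169 X -0.044 0.019 Z [0.051 0.07  0.073]
0.12 153 X -0.042 0.018 Z [0.047 0.059 0.069]
0.14 157 X -0.042 0.018 Z [0.047 0.06  0.068]
0.16 155 X -0.042 0.018 Z [0.046 0.059 0.069]
0.18 150 X -0.041 0.017 Z [0.048 0.06  0.069]
0.2 171 X -0.043 0.02 Z [0.048 0.06  0.07 ]
0.22 109 X -0.044 0.021 Z [0.039 0.069 0.074]
0.24 51 X -0.044 0.021 Z [0.039 0.042 0.046]
0.26 49 X -0.044 0.021 Z [0.038 0.042 0.046]
0.28 99 X -0.044 0.021 Z [0.038 0.042 0.046]
```

View pics/in4.png

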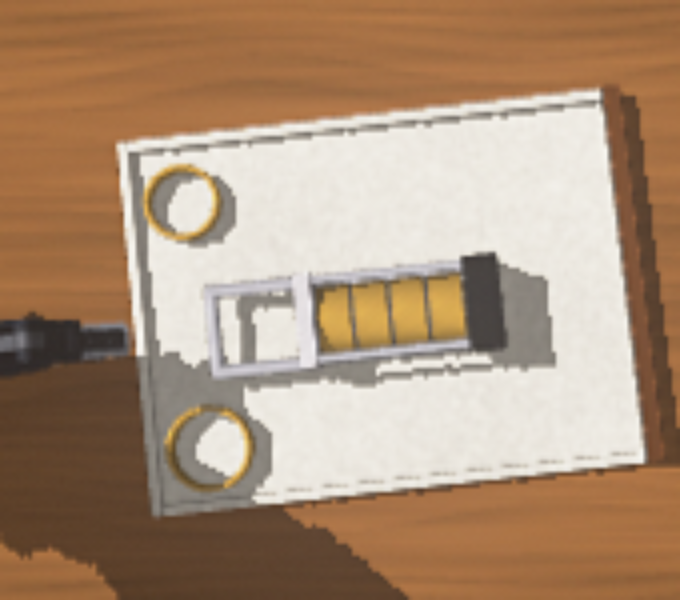

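It lies flat (foot top z 0.070, bar top 0.043), parallel to the tray, with the foot about 90 mm short of the stop. Next I push it home on the bar with both fingertips spread and the tool vertical. The rings in the far corners clear by more than 20 mm.

```bash
python3 - <<'E'
from h import *
from plant import env, ik, monitor, optics
def f():
    s=monitor.sense(); return round(s["t"],2),s["force"].round(1),round(float((s["position"]-O)@yh),4),round(float(s["position"][2]),3)
r,_=rot(0,1,True); C=O-.0118*xh
s=monitor.sense(); _,z=rot(PHI)
env.move_straight(s["position"]+.10*zh,speed=.15)
env.move_to(C+.326*yh+.15*zh,r)
env.grip(.032,20)
print(env.move_straight(C+.326*yh+.022*zh,speed=.1,force_limit=5),f())
for y in (.29,.26,.235):
    h=env.move_straight(C+y*yh+.022*zh,speed=.05,force_limit=7); print(h,f())
    if h: break
if not h:
    h=env.move_straight(C+.207*yh+.022*zh,speed=.02,force_limit=6); print("final",h,f())
E
```

```text
False (19.65, array([ 0.5,  0.3, -0.1]), 0.3261, 0.022)
False (20.52, array([-0.7,  0.1, -0.1]), 0.2896, 0.022)
False (21.27, array([-0.1, -0.2,  0.2]), 0.2596, 0.022)
False (21.92, array([ 0.5,  0.2, -0.3]), 0.2344, 0.022)
final True (22.86, array([0.7, 2.6, 2. ]), 0.2159, 0.022)
```

Contact came at Y 0.2159, and I predicted 0.216. I back off, raise and check.

```bash
python3 - <<'E'
from h import *
from plant import env, ik, monitor, optics
C=O-.0118*xh
env.move_straight(C+.240*yh+.022*zh,speed=.05)
env.move_straight(C+.255*yh+.25*zh,speed=.2)
c=optics.read_camera("top"); P,ok=cloud(c); D=P-O; Y=D@yh; X=D@xh; Z=P[...,2]
m=ok&(abs(X+.012)<.04)&(Z>.05)&(Z<.09)&(Y<.15)
for lo,hi in((-.044,-.03),(-.03,0),(0,.02)):
    k=m&(X>lo)&(X<hi); print(np.percentile(Y[k],[0,2]).round(4),np.median(Z[k]).round(3))
print(monitor.sense()["t"])
s=optics.read_camera("side")
cv2.imwrite("pics/end.png",np.hstack([cv2.resize(c["pixels"][160:310,185:335],(400,400)),cv2.resize(s["pixels"][120:320,200:400],(400,400))]))
E
```

```text
[0.0021 0.0028] 0.068
[-0.0673  0.003 ] 0.061
[-0.0907  0.0027] 0.066
24.8167
```

View pics/end.png

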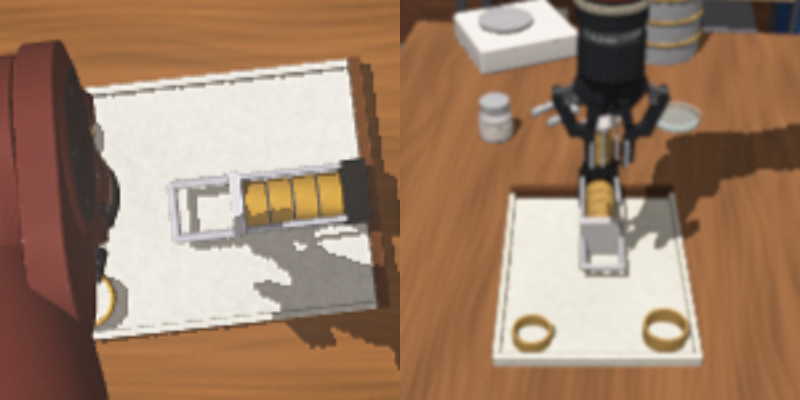

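The carrier lies flat with its foot edge at Y≈2.5 mm (within calibration), even across its width, against the stop at crop (368,190). The handle points away and the rings are unmoved. I give one more slow, light nudge to make sure it is seated, then hand in.

```bash
python3 - <<'E'
from h import *
from plant import env, ik, monitor, optics
C=O-.0118*xh
env.move_straight(C+.240*yh+.022*zh,speed=.15,force_limit=5)
env.move_straight(C+.221*yh+.022*zh,speed=.04,force_limit=6)
h=env.move_straight(C+.209*yh+.022*zh,speed=.01,force_limit=6)
s=monitor.sense(); print(h,float((s["position"]-O)@yh),s["force"].round(1))
env.move_straight(C+.240*yh+.022*zh,speed=.03)
env.move_straight(C+.255*yh+.25*zh,speed=.15)
c=optics.read_camera("top"); P,ok=cloud(c); D=P-O; Y=D@yh; X=D@xh; Z=P[...,2]
for lo,hi in((-.044,-.03),(-.03,0),(0,.018)):
    k=ok&(X>lo)&(X<hi)&(Z>.055)&(Z<.09)&(Y<.1)&(Y>-.02); print(Y[k].min().round(4))
print(monitor.sense()["t"])
if h: print(env.sign_off())
E
```

```text
True 0.21599834811134147 [-0.   2.5  0.6]
0.0021
0.0007
0.0012
30.525
the job is handed in; nothing more can be done
None
```

The larger carrier now lies on its side on the tray, with its handle away from the stop and its foot flush against it. A finger followed it down with light contact and no pinching; I handed the job in at about 31 s with the arm clear.

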